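Change the sample block over from film holder to reference rods

TASK

Change the sample block over: drop the blue rod and the green rod from the rack into the block's two round bores, one in each, fully home, and let them go. Then draw the film holder up out of its slot by its orange tab, lean it over about 45 degrees so that one broad window face looks obliquely upwards, and finish while still holding it so, steady, the tab at least 20 cm above the bench. Leave the white rod and everything else on the bench where it is.

Things in the scene. Friction and masses are not known exactly. Their poses are not given: they have to be found in the camera images.
- block: fixed aluminium sample block, 76 mm (x) by 240 mm (y) by 50 mm high; origin at the centre of its underside on the bench. Its top has two round bores and one rectangular slot in a row along its own y, at y = -80, -20 (bores) and +65 mm (slot), all 35 mm deep, with 3 mm chamfers
- rack: fixed yellow rack, 70 mm (x) by 190 mm (y) by 45 mm high, origin at the centre of its underside; three round pockets 19.5 mm in diameter and 30 mm deep at y = -60, 0, +60 mm hold the blue, green and white rods
- bore_a (a point): centre of the mouth of the bore at the end of the block, level with the block's top (50 mm above the bench): 22 mm diameter, 35 mm deep, floor 15 mm above the bench. A rod that is home stands 55 mm out of it, its centre 10 mm above this point. z up, axes as the block's
- bore_b (a point): the same for the bore nearer the slot, 60 mm from bore_a
- slot (a point): centre of the mouth of the film holder's slot, level with the block's top: 55 mm wide along the block's y, 13 mm along its x, 35 mm deep
- blue_rod_center (a point): Blue round solid reference rod, 18 mm diameter, 90 mm long, blue all over but for a narrow black band just above its middle, about 30 g; stands upright in one of the rack's three pockets (which one varies), its foot 30 mm below the rack's top. Point at its centre, 45 mm above its foot; z along the rod, up.
- green_rod_center (a point): Green round solid reference rod, 18 mm diameter, 90 mm long, green all over but for a narrow black band just above its middle, about 30 g; stands upright in one of the rack's three pockets (which one varies), its foot 30 mm below the rack's top. Point at its centre, 45 mm above its foot; z along the rod, up.
- white_rod_center (a point): White round solid reference rod, 18 mm diameter, 90 mm long, white all over but for a narrow black band just above its middle, about 30 g; stands upright in one of the rack's three pockets (which one varies), its foot 30 mm below the rack's top. Point at its centre, 45 mm above its foot; z along the rod, up. To be left in the rack
- film_tab (a point): centre of the film holder's orange tab, 26 mm wide (y), 12 mm thick (x), 32 mm high, on top of a dark plate 52 mm wide (y), 10 mm thick (x), 85 mm high with an amber window. x is square to the broad faces, z up; at the start parallel to the block's axes. The foot, 101 mm below this point, stands loosely on the slot's floor: raise it 35 mm to free it. About 90 g
- jar: amber jar with a lid, 52 mm diameter, 85 mm high, origin under its centre; bystander
- bottle: white bottle with a red cap, 64 mm diameter, 150 mm high, origin under its centre; bystander
- case: closed wooden case, 90 by 130 by 55 mm high, origin under its centre; bystander
- driver: red-handled screwdriver lying on the bench; bystander
- beaker: white cup, 70 mm across, 90 mm high, origin under its centre; bystander

How it is judged (in metres and radians):
On the way, in this order (a step that is already met when the one before it is completed fails the run):
1. the blue and the green rod stand fully home, one in each bore, and are let go ((((horizontal distance between blue_rod_center and bore_a below 0.01 m and z of blue_rod_center in the frame of bore_a between 0.004 and 0.014 m and angle between blue_rod_center's own z axis and vertical below 0.16 rad) and (horizontal distance between green_rod_center and bore_b below 0.01 m and z of green_rod_center in the frame of bore_b between 0.004 and 0.014 m and angle between green_rod_center's own z axis and vertical below 0.16 rad)) or ((horizontal distance between blue_rod_center and bore_b below 0.01 m and z of blue_rod_center in the frame of bore_b between 0.004 and 0.014 m and angle between blue_rod_center's own z axis and vertical below 0.16 rad) and (horizontal distance between green_rod_center and bore_a below 0.01 m and z of green_rod_center in the frame of bore_a between 0.004 and 0.014 m and angle between green_rod_center's own z axis and vertical below 0.16 rad))) and contact force between each of blue_rod, green_rod and the fingers below 0.1 N), for 0.2 s.
2. the film holder is drawn out of its slot in the gripper (contact force between film and the fingers above 1 N and contact force between film and block below 0.1 N and z of film_tab in the frame of slot above 0.105 m), for 0.2 s.
At the end, for the whole second after the job is handed in: Blue and green rods home, one per bore (within 4 mm of full depth), released; film holder gripped, touching neither block nor rack, tab centre over 200 mm above the bench, leaning 30 to 60 degrees with a broad face tilted at least 30 degrees upwards, moving under 30 mm/s (all of step 1 and contact force between film and the fingers above 1 N and contact force between film and block below 0.1 N and contact force between film and rack below 0.1 N and height (world z) of film_tab above 0.2 m and angle between film_tab's own z axis and vertical between 0.52 and 1.05 rad and (angle between film_tab's own x axis and vertical below 1.05 rad or angle between film_tab's own x axis and vertical above 2.09 rad) and linear speed of film below 0.03 m/s); the arm keeps its last pose, push and grip.
It fails at once if the white rod is taken or shifted by more than 20 mm (distance of white_rod_center from where it was at the start of the episode above 0.02 m).
It fails at once if a bystander (jar, bottle, case, screwdriver, cup) is shifted by more than 30 mm (distance of any of jar, bottle, case, driver, beaker from where it was at the start of the episode above 0.03 m).
It also fails if it takes over 72 s, if anything falls off the work surface, if the arm or the gripper's body presses on something with over 40 N, if the wrist force passes 120 N, or if a joint passes its speed limit or range.

ROBOT

A 7-joint arm with a two-finger parallel gripper is mounted at the origin on the work surface. World frame = base frame: x ahead of the robot, y to its left, z up, the work surface at z = 0. Lengths are in m, angles in degrees, forces in N, time in s.
With the tool pointing down it reaches from about 0.425 to 1.025 m from the base axis. Payload 9.4 kg.
Tool frame: the origin (TCP) lies midway between the tips of the shut fingers; the grasp point (between the pads) lies 19 mm behind it; z points along the fingers, y is the line along which they close (so a half turn about z gives the same grasp; the last joint's range is limited). The gripper opens to 93 mm and grips with 3 to 60 N. Pads are 15 mm wide; open, the fingers measure 128 mm over their backs; the gripper's body (75 mm by 188 mm) begins 65 mm behind the grasp point.
Start: joints at [68.658, 34.337, -0.143, 91.639, 0.103, 54.024, -4.572], TCP at [0.211, -0.694, 0.219] pointing down, gripper open.
Joint ranges: [-147.43, 147.43], [-19.82, 112.94], [-74.19, 73.91], [6.32, 146.72], [-59.91, 239.91], [6.04, 106.73], [-150.56, 150.56]. Speed limits (degrees/s): [127.2, 127.2, 172.46, 172.46, 180, 180, 180].

INTERFACE

Orientations are given as a 3x3 rotation matrix whose columns are the frame's x, y, z axes.
In Python, from rig import monitor, eyes, workorder gives the robot as it stands.
- The arm moves only by the shell command python3 -m pendant 'ROWS'. ROWS is JSON, a list of rows, each a list of 7 numbers: the shift along the tool's x, y, z in units of 50 mm (1.0 is 50 mm), then the turn, a rotation vector about the tool's x, y, z in units of 10 degrees (1.0 is 10 degrees), then the finger opening in mm, from 0 to 93. A call has 1 to 12 rows; each row is the pose to reach, as a shift and turn from the pose commanded when the call began, along the tool's axes at that moment; what a row does not reach only later rows make up. A row lasts 1/8 s, in which the tool goes at most 62.5 mm and 10.7 degrees, less where a joint would pass 70% of its speed; a pose out of reach is approached as far as the arm can. A call with a gripper value outside its range is refused whole. The fingers move at their own pace and stop on an object; the grip force is fixed at half the most. Time passes only in rows, so rows that repeat a pose let the fingers close. It gives the time, the measured TCP pose, the force, the opening and the grip force at its end, in the units of the state.
- monitor.get_obs(): the state, without advancing time (a new reading comes with each control period).
- eyes.get_image(name): name is "side" or "top" or "wrist"; returns (picture, depth): 420x560x3 uint8, red, green, blue; 420x560 float32, m along the optical axis (not along the pixel's ray), 0 where there is no reading.
- eyes.camera_model(name): a dict with "fx", "fy", "cx", "cy" (pixels), "k1" (the pictures are not rectified: a ray, as slopes to the right and down, at radius r is drawn at 1 + k1 r^2 times it, then the intrinsics apply), "view" (4x4, takes a point from world to camera coordinates). Camera axes: x right, y down, z forward; pixel columns grow to the right and rows downward; lengths in m; the calibration is good to about 2 mm. A picture is of the moment at which its call begins: read the wrist's pose just before it. camera_model takes no time and is no camera call; for the wrist camera it gives the pose at the moment of the call.
- workorder.finish_job(): hands the job in; it is judged then, once.
The state is a dict: "time": time; "q": joint angles; "joint_vel": joint speeds; "effort": joint torques, N m; "ee_pos": TCP position; "eef_rot": TCP orientation; "ft_force": force on the tool from outside, world axes, zero at the start; "torque": the same for the moment, N m; "opening": finger opening in m; "grasp_force": force on a finger pad.
Only numpy, scipy, OpenCV 4.12 (cv2) and the standard library are available. Lean on these libraries where they do the work, as an engineer would, in place of code of your own. Each camera call takes 0.05 s, during which the arm holds its last target. There are 200 camera calls.

## Working session

There is one attempt and no reset: what is moved stays moved. The work goes in short steps, Python scripts to look and compute and a shell command to move; the robot and the scene stay as the last step left them, time stands still between calls to the robot, and variables do not carry over. Pictures are saved under pics/ and viewed, at most 10 in all, crops included, and the job is handed in when it is done.

```bash
mkdir -p pics; ls
python3 - <<'E'
from rig import monitor, eyes
import cv2, numpy as np
o=monitor.get_obs(); print(o)
for n in("top","side"):
    im,d=eyes.get_image(n); cv2.imwrite(f"pics/{n}0.png",im[:,:,::-1]); np.save(f"{n}0d.npy",d)
    m=eyes.camera_model(n); print(n,{k:np.round(v,4) for k,v in m.items()})
E
```

```text
pics
{'time': 0.0, 'q': array([68.65638195, 34.38665733, -0.14485488, 91.68158566,  0.10258928,
       54.02199243, -4.57312521]), 'joint_vel': array([-0.04390876, -0.01802215, -0.05828115,  0.12253017,  0.04088218,
        0.03415885, -0.02010966]), 'effort': array([ 4.58329832e-04, -7.65066004e+01,  1.49736464e+00, -2.52344459e+01,
       -5.25397004e-02,  1.69745134e-02,  1.17036893e-04]), 'ee_pos': array([ 0.2111855 , -0.69304763,  0.2177291 ]), 'eef_rot': array([[ 9.56557293e-01,  2.91543806e-01, -5.95081318e-04],
       [ 2.91544377e-01, -9.56556196e-01,  1.45586957e-03],
       [-1.44778967e-04, -1.56611527e-03, -9.99998763e-01]]), 'ft_force': array([-0.50067359,  0.37179701, -0.05298959]), 'torque': array([ 0.05621589, -0.05756724,  0.00788203]), 'grasp_force': 0.0, 'opening': 0.09310633406053079}
top {'fx': np.float64(429.3465), 'fy': np.float64(429.3465), 'cx': np.float64(276.7864), 'cy': np.float64(210.637), 'k1': np.float64(-0.1179), 'view': array([[-0.0172, -0.9994, -0.0301,  0.0417],
       [-0.986 ,  0.022 , -0.1653,  0.6297],
       [ 0.1658,  0.0268, -0.9858,  1.0696],
       [ 0.    ,  0.    ,  0.    ,  1.    ]])}
side {'fx': np.float64(472.3547), 'fy': np.float64(472.3547), 'cx': np.float64(272.9062), 'cy': np.float64(214.5523), 'k1': np.float64(-0.0142), 'view': array([[-0.7657, -0.6431, -0.0097,  0.4731],
       [-0.4642,  0.563 , -0.6838,  0.3374],
       [ 0.4452, -0.5191, -0.7296,  0.9428],
       [ 0.    ,  0.    ,  0.    ,  1.    ]])}
```

View pics/top0.png

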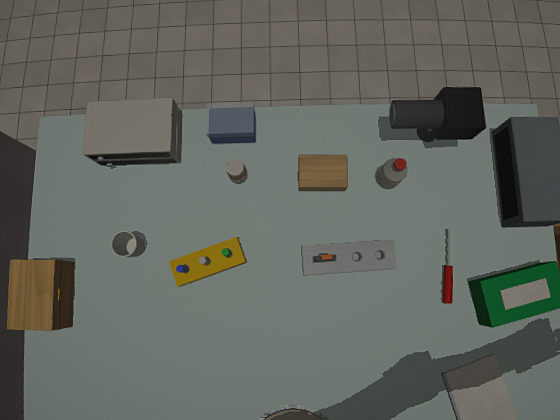

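View pics/side0.png

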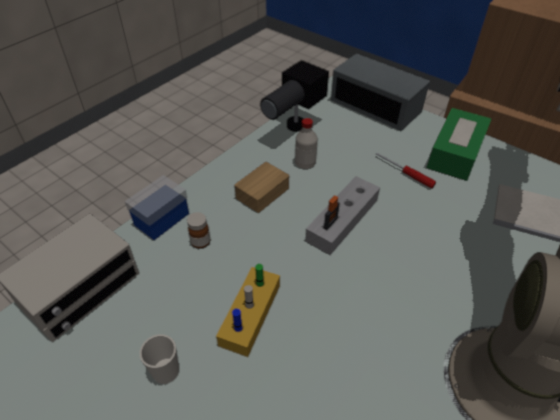

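The top view shows the rack at (208,261), with the blue rod at (182,268), white at (204,260) and green at (227,252). The block is at (349,257), with its tab at (324,257) and bores at (356,257) and (379,255). The side view agrees, with rods at (237,318), (249,294) and (259,272) and the tab at (333,205).

```bash
cat > h.py <<'E'
import numpy as np, cv2
from rig import monitor, eyes
def rays(m,uv):
    uv=np.atleast_2d(uv).astype(float)
    K=np.array([[m["fx"],0,m["cx"]],[0,m["fy"],m["cy"]],[0,0,1]])
    return cv2.undistortPoints(uv[:,None],K,np.array([m["k1"],0,0,0.])).reshape(-1,2)
def toworld(m,c):
    V=m["view"]; return (c-V[:3,3])@V[:3,:3]
def onplane(m,uv,z):
    s=rays(m,uv); r=np.c_[s,np.ones(len(s))]; R=m["view"][:3,:3]
    o=-R.T@m["view"][:3,3]; d=r@R; return o+d*((z-o[2])/d[:,2])[:,None]
def cloud(m,d,mask):
    v,u=np.nonzero(mask&(d>0)); s=rays(m,np.c_[u,v]); z=d[v,u]
    return toworld(m,np.c_[s*z[:,None],z])
def look(n):
    m=eyes.camera_model(n); im,d=eyes.get_image(n); return m,im,d
def hue(im,lo,hi,s=110,v=40): return cv2.inRange(cv2.cvtColor(im,cv2.COLOR_RGB2HSV),(lo,s,v),(hi,255,255))>0
E
python3 - <<'E'
from h import *
np.set_printoptions(precision=4,suppress=True)
for n in("top","side"):
    m,im,d=look(n); print(n)
    hs={"blue":(110,130),"green":(50,70),"orange":(5,18),"yellow":(20,32)}
    rough={"blue":(.46,.29),"green":(.50,.18),"orange":(.5,-.05),"yellow":(.48,.23)}
    C=cloud(m,d,np.ones(d.shape,bool))
    v,u=np.nonzero(d>0); 
    for k,h in hs.items():
        mk=hue(im,*h)[v,u]; P=C[mk&(C[:,0]>.3)&(C[:,0]<.75)&(abs(C[:,1])<.4)]
        hi=P[P[:,2]>(.1 if k in("blue","green") else .125 if k=="orange" else .04)]
        print(k,len(P),len(hi),hi.mean(0) if len(hi) else 0,P[:,2].max() if len(P) else 0)
        if k=="yellow":
            q=P[(P[:,2]>.04)&(P[:,2]<.052)]; print(" rect",cv2.minAreaRect(q[:,:2].astype(np.float32)*1000), "z",np.median(q[:,2]))
        if k=="orange": print(" tab rect",cv2.minAreaRect(hi[:,:2].astype(np.float32)*1000) if len(hi) else 0, P.mean(0))
    b=(C[:,2]>.044)&(C[:,2]<.054)&(C[:,0]>.35)&(C[:,0]<.65)&(C[:,1]<.08)&(C[:,1]>-.3)
    q=C[b]; print("block",len(q),cv2.minAreaRect(q[:,:2].astype(np.float32)*1000),np.median(q[:,2]))
    t=(C[:,0]>.35)&(C[:,0]<.9)&(abs(C[:,1])<.4)&(C[:,2]<.02); print("bench z",np.median(C[t][:,2]))
m,im,d=look("top"); print(onplane(m,[[356,257],[379,255]],.05), onplane(m,[[182,268],[204,260],[227,252]],.105),onplane(m,[[324,257]],.132))
cr=im[200:310,150:410]; cv2.imwrite("pics/crop.png",cv2.resize(cr[:,:,::-1],None,fx=3,fy=3,interpolation=cv2.INTER_CUBIC))
E
```

```text
top
blue 47 38 [0.4826 0.2714 0.1058] 0.10826123404431708
green 42 35 [0.5216 0.1585 0.1052] 0.10860246354839506
orange 1036 56 [ 0.5034 -0.0884  0.1322] 0.13622125754749978
 tab rect ((503.77166748046875, -88.40291595458984), (11.756260871887207, 24.417638778686523), 0.9065998196601868) [ 0.7087 -0.091   0.0596]
yellow 1762 1688 [0.5019 0.2129 0.0459] 0.10806839703315833
 rect ((501.6766357421875, 215.53536987304688), (71.5299072265625, 189.80606079101562), 19.09208869934082) z 0.04560553249393795
block 2392 ((506.647705078125, -154.01556396484375), (76.89855194091797, 240.8726348876953), 2.5153791904449463) 0.05024545103605903
bench z 0.0005422669622991554
side
blue 137 52 [0.483  0.2733 0.105 ] 0.10805135105765942
green 109 41 [0.5215 0.1602 0.1051] 0.11005719202819338
orange 1438 47 [ 0.5036 -0.0869  0.1315] 0.13508297815749296
 tab rect ((505.2157897949219, -88.54973602294922), (11.045310974121094, 28.04073715209961), 3.088200330734253) [ 0.6963 -0.0566  0.0525]
yellow 2431 1940 [0.4969 0.2243 0.0458] 0.10336902191279101
 rect ((503.5548095703125, 215.97238159179688), (69.63565063476562, 192.52415466308594), 19.000934600830078) z 0.04531247065055817
block 1718 ((508.9925231933594, -153.72991943359375), (78.30580139160156, 244.10057067871094), 2.6756479740142822) 0.05056371479800725
bench z 0.0006825984470130995
[[ 0.5054 -0.1726  0.05  ]
 [ 0.509  -0.2324  0.05  ]] [[0.4831 0.2648 0.105 ]
 [0.5021 0.2097 0.105 ]
 [0.5209 0.1525 0.105 ]] [[ 0.5026 -0.0836  0.132 ]]
```

View pics/crop.png

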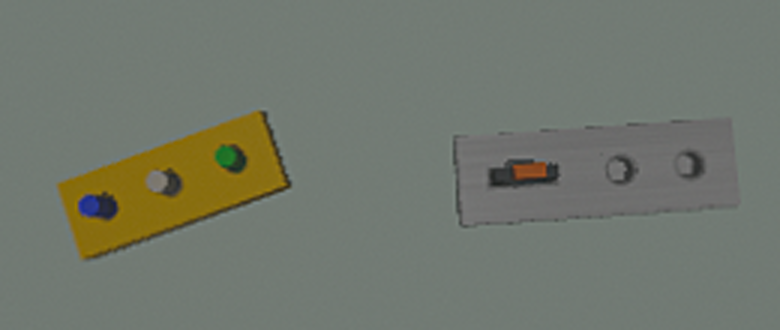

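The crop confirms the layout: blue, white and green in the rack, the tab in its slot at one end of the block, and two bores at the other. The two views agree, and the sizes, heights and 60 mm pitch all check out. I'll write a small planner that gives each row's numbers.

```bash
cat > plan.py <<'E'
# usage: plan.py x y z closing_angle_deg [tilt_deg about closing-normal]; prints shift/turn in row units
import sys; from h import *; from scipy.spatial.transform import Rotation as Rn
def plan(x,y,z,a,t=0):
    o=monitor.get_obs(); R=o["eef_rot"]; s=R.T@(np.array([x,y,z])-o["ee_pos"])/.05
    best=None
    for b in(a,a+180):
        r=np.radians(b); Y=np.array([np.cos(r),np.sin(r),0]); Z=np.array([0,0,-1.]); G=np.c_[np.cross(Y,Z),Y,Z]
        k=np.array([-np.sin(np.radians(a)),np.cos(np.radians(a)),0])
        G=Rn.from_rotvec(k*np.radians(t)).as_matrix()@G
        v=Rn.from_matrix(R.T@G).as_rotvec(degrees=True)/10
        print(np.round(s,3),np.round(v,2),"closing",b)
if __name__=="__main__":
    f=list(map(float,sys.argv[1:])); plan(*f)
E
python3 plan.py .5 -.25 .22 19; python3 plan.py .4825 .2724 .22 19
```

```text
[ 8.109 -6.798 -0.032] [-0.   -0.   -9.21] closing 19.0
[ 8.109 -6.798 -0.032] [-0.    0.    8.79] closing 199.0
[ 10.819 -16.894  -0.025] [-0.   -0.   -9.21] closing 19.0
[ 10.819 -16.894  -0.025] [-0.    0.    8.79] closing 199.0
```

```bash
python3 -m pendant '[[4,-3.4,0,0,0,-2.3,50],[8.1,-6.8,0,0,0,-4.6,50],[8.1,-6.8,0,0,0,-4.6,50],[8.1,-6.8,0,0,0,-4.6,50],[8.1,-6.8,0,0,0,-4.6,50],[8.1,-6.8,0,0,0,-4.6,50],[8.1,-6.8,0,0,0,-4.6,50],[8.1,-6.8,0,0,0,-4.6,50],[8.1,-6.8,0,0,0,-4.6,50],[8.1,-6.8,0,0,0,-4.6,50]]'; python3 plan.py .4825 .2724 .22 19
```

```text
time: 1.5
ee_pos: [0.5011, -0.2477, 0.2187]
eef_rot: [[0.451, 0.893, 0.001], [0.893, -0.451, 0.001], [0.001, 0.0, -1.0]]
ft_force: [-0.4, 0.8, 0.7]
opening: 0.0497
grasp_force: 0.0
[ 9.119 -5.019 -0.02 ] [ 0.   -0.   -4.58] closing 19.0
[ 9.119 -5.019 -0.02 ] [-0.   -0.   13.42] closing 199.0
```

```bash
python3 -m pendant '[[9.12,-5.02,0,0,0,-4.58,50],[9.12,-5.02,0,0,0,-4.58,50],[9.12,-5.02,0,0,0,-4.58,50],[9.12,-5.02,0,0,0,-4.58,50],[9.12,-5.02,0,0,0,-4.58,50],[9.12,-5.02,0,0,0,-4.58,50],[9.12,-5.02,0,0,0,-4.58,50],[9.12,-5.02,0,0,0,-4.58,50],[9.12,-5.02,0,0,0,-4.58,50],[9.12,-5.02,0,0,0,-4.58,50],[9.12,-5.02,0,0,0,-4.58,50]]'; python3 plan.py .4825 .2724 .066 19
python3 - <<'E'
from h import *
np.set_printoptions(precision=4,suppress=True)
m,im,d=look("wrist"); cv2.imwrite("pics/w1.png",im[:,:,::-1])
mk=hue(im,110,130); n,l,st,c=cv2.connectedComponentsWithStats(mk.astype(np.uint8))
for i in range(1,n):
    if st[i,4]>100: print(st[i],onplane(m,c[i],.105)); P=cloud(m,d,l==i); P=P[P[:,2]>.1]; print(len(P),P.mean(0) if len(P) else 0)
E
```

```text
time: 2.88
ee_pos: [0.484, 0.2673, 0.2183]
eef_rot: [[-0.319, 0.948, -0.0], [0.948, 0.319, -0.002], [-0.002, -0.001, -1.0]]
ft_force: [0.3, 0.4, -0.8]
opening: 0.0502
grasp_force: 0.0
[0.111 0.007 3.045] [-0.01  0.01 -0.04] closing 19.0
[0.111 0.007 3.045] [1.000e-02 1.000e-02 1.796e+01] closing 199.0
[273 183  17  23 292] [[0.4849 0.2755 0.105 ]]
233 [0.4856 0.2734 0.1043]
[506 314  14  28 185] [[0.7791 0.2147 0.105 ]]
10 [0.5275 0.3092 0.3259]
```

View pics/w1.png

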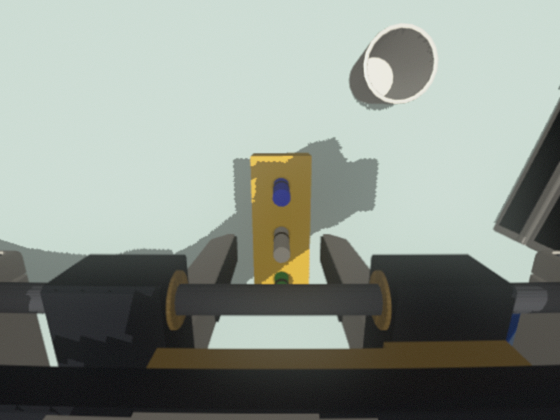

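The wrist view shows blue at (282,190), centred between the fingers, with white at (282,245). I'm going down onto blue and closing.

```bash
python3 -m pendant '[[0.11,0,1,0,0,0,50],[0.11,0,2,0,0,0,50],[0.11,0,2.6,0,0,0,50],[0.11,0,3.04,0,0,0,50],[0.11,0,3.04,0,0,0,50],[0.11,0,3.04,0,0,0,50],[0.11,0,3.04,0,0,0,50],[0.11,0,3.04,0,0,0,0],[0.11,0,3.04,0,0,0,0],[0.11,0,3.04,0,0,0,0],[0.11,0,3.04,0,0,0,0],[0.11,0,3.04,0,0,0,0]]'
```

```text
time: 4.42
ee_pos: [0.4826, 0.2757, 0.0668]
eef_rot: [[-0.321, 0.947, 0.001], [0.947, 0.321, 0.001], [0.0, 0.002, -1.0]]
ft_force: [3.3, 1.3, -0.9]
opening: 0.0176
grasp_force: 29.9
```

```bash
python3 -m pendant '[[0,0,-0.4,0,0,0,0],[0,0,-1,0,0,0,0],[0,0,-2,0,0,0,0],[0,0,-3,0,0,0,0],[0,0,-3,0,0,0,0],[0,0,-3,0,0,0,0],[0,0,-3,0,0,0,0],[0,0,-3,0,0,0,0]]'
python3 - <<'E'
from h import *
np.set_printoptions(precision=4,suppress=True)
o=monitor.get_obs()
for nm in("wrist","side","top"):
    m,im,d=look(nm); mk=hue(im,110,130)
    P=cloud(m,d,mk); P=P[np.linalg.norm(P[:,:2]-o["ee_pos"][:2],axis=1)<.04]; 
    if len(P): P=P[P[:,2]<.27]; print(nm,len(P),P.mean(0),P[:,2].min(),P[:,2].max(),"in tool mm",1000*((P.mean(0)-o["ee_pos"])@o["eef_rot"]))
E
python3 plan.py .5111 -.2339 .216 2.6
```

```text
time: 5.42
ee_pos: [0.4812, 0.275, 0.2154]
eef_rot: [[-0.322, 0.947, -0.002], [0.947, 0.322, -0.001], [-0.0, -0.002, -1.0]]
ft_force: [-0.2, 1.1, 0.4]
opening: 0.0174
grasp_force: 30.0
wrist 1710 [0.4811 0.2777 0.2293] 0.16782161147610117 0.2560240076253253 in tool mm [  2.5241   0.7854 -13.8776]
side 173 [0.4776 0.2775 0.2121] 0.1668746856064118 0.2614267022718974 in tool mm [ 3.5006 -2.5587  3.3412]
top 35 [0.4823 0.2657 0.2021] 0.1702411261318086 0.2589604503523141 in tool mm [-9.1459 -1.9061 13.3225]
[-9.832e+00 -2.714e+00  4.000e-03] [-0.01  0.    1.62] closing 2.6
[-9.832e+00 -2.714e+00  4.000e-03] [-0.000e+00 -1.000e-02 -1.638e+01] closing 182.6
```

```bash
python3 -m pendant '[[-1,-0.3,0,0,0,0.2,0],[-2.2,-0.6,0,0,0,0.5,0],[-3.4,-0.95,0,0,0,0.8,0],[-4.6,-1.3,0,0,0,1,0],[-5.8,-1.6,0,0,0,1.3,0],[-7,-1.95,0,0,0,1.62,0],[-8.2,-2.3,0,0,0,1.62,0],[-9.2,-2.5,0,0,0,1.62,0],[-9.78,-2.7,0,0,0,1.62,0],[-9.78,-2.7,0,0,0,1.62,0],[-9.78,-2.7,0,0,0,1.62,0],[-9.78,-2.7,0,0,0,1.62,0]]'; python3 -m pendant '[[0,0,0,0,0,0,0],[0,0,0,0,0,0,0],[0,0,0,0,0,0,0],[0,0,0,0,0,0,0]]'; python3 plan.py .511 -.231 .11 2.6
python3 - <<'E'
from h import *
np.set_printoptions(precision=4,suppress=True)
o=monitor.get_obs()
for nm in("wrist","side"):
    m,im,d=look(nm); mk=hue(im,110,130)
    P=cloud(m,d,mk); P=P[np.linalg.norm(P[:,:2]-o["ee_pos"][:2],axis=1)<.04]
    if len(P): print(nm,len(P),P.mean(0),P[:,2].min(),"in tool mm",1000*((P.mean(0)-o["ee_pos"])@o["eef_rot"]))
    if nm=="wrist":
        cv2.imwrite("pics/w2.png",im[:,:,::-1]); print(m["view"][:3,:3]@o["eef_rot"], -m["view"][:3,:3].T@m["view"][:3,3])
E
```

```text
time: 7.08
ee_pos: [0.5112, -0.2297, 0.2167]
eef_rot: [[-0.047, 0.999, -0.0], [0.999, 0.047, 0.0], [0.0, 0.0, -1.0]]
ft_force: [0.7, 0.7, -0.0]
opening: 0.0171
grasp_force: 30.0
time: 7.58
ee_pos: [0.511, -0.2312, 0.2166]
eef_rot: [[-0.045, 0.999, -0.0], [0.999, 0.045, -0.0], [-0.0, -0.0, -1.0]]
ft_force: [-0.7, -0.2, -0.8]
opening: 0.0177
grasp_force: 30.0
[ 3.000e-03 -1.000e-03  2.133e+00] [-0.  0. -0.] closing 2.6
[ 3.000e-03 -1.000e-03  2.133e+00] [ 0.  0. 18.] closing 182.6
wrist 1684 [ 0.5118 -0.2282  0.2306] 0.16769376348111187 in tool mm [  2.8766   0.8419 -13.9624]
[[-0.0011  1.     -0.0002]
 [-0.9673 -0.0011 -0.2535]
 [-0.2535 -0.0001  0.9673]] [ 0.5088 -0.1611  0.3822]
side 155 [ 0.5088 -0.2283  0.2176] 0.16773494158230423 in tool mm [ 2.8958 -2.0791 -0.9938]
```

View pics/w2.png

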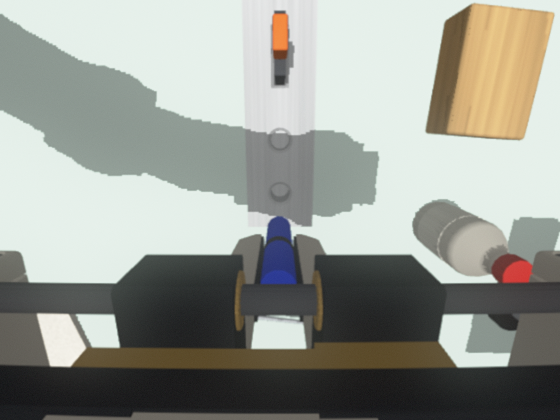

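The wrist view shows the bores at (280,137) and (280,190). The blue rod is upright between the fingers, with its foot edge at (279,217).

Run:
```python
from h import *
np.set_printoptions(precision=4,suppress=True)
o=monitor.get_obs(); print(o["ee_pos"])
m,im,d=look("wrist"); g=cv2.medianBlur(cv2.cvtColor(im,cv2.COLOR_RGB2GRAY),3)
for c in ((280,138),(280,190)):
    x,y=c[0]-16,c[1]-16; e=cv2.Canny(g[y:y+32,x:x+32],30,80)
    v,u=np.nonzero(e); P=onplane(m,np.c_[u+x,v+y],.05)[:,:2]
    (cc,rr)=cv2.minEnclosingCircle((P*1000).astype(np.float32)); print(c,"enclosing",cc,rr,len(u), "pixel", onplane(m,[c],.05))
mk=hue(im,110,130); v,u=np.nonzero(mk); v0=np.sort(v)[3]; uu=u[v<v0+3].mean(); print("foot edge",uu,v0,onplane(m,[[uu,v0]],.165))
w=[(r,u[v==r].min(),u[v==r].max()) for r in (225,235,245)]; print(w)
C=cloud(m,d,np.ones(d.shape,bool)); s=(abs(C[:,2]-.05)<.004)&(abs(C[:,0]-.51)<.06)&(C[:,1]<0)&(C[:,1]>-.25)
q=C[s]; L=np.abs(q[:,1]+.14)<.02; print("block x edges at y=-.14", q[L,0].min(),q[L,0].max())
```

```text
[ 0.511  -0.2312  0.2166]
(280, 138) enclosing (510.4473571777344, -166.79124450683594) 17.042734146118164 106 pixel [[ 0.5112 -0.1716  0.05  ]]
(280, 190) enclosing (513.3013305664062, -230.99493408203125) 13.411023139953613 124 pixel [[ 0.5138 -0.2298  0.05  ]]
foot edge 278.7692307692308 217 [[ 0.5121 -0.2272  0.165 ]]
[(225, np.int64(269), np.int64(288)), (235, np.int64(268), np.int64(289)), (245, np.int64(267), np.int64(289))]
block x edges at y=-.14 0.47078794680099284 0.5478674556763296
```

```bash
python3 -m pendant '[[0.04,0.03,0.6,0,0,0,0],[0.04,0.03,1.3,0,0,0,0],[0.04,0.03,1.9,0,0,0,0],[0.04,0.03,2.15,0,0,0,0],[0.04,0.03,2.15,0,0,0,0],[0.04,0.03,2.25,0,0,0,0],[0.04,0.03,2.35,0,0,0,0],[0.04,0.03,2.4,0,0,0,0],[0.04,0.03,2.45,0,0,0,0],[0.04,0.03,2.45,0,0,0,0]]'
python3 - <<'E'
from h import *
m,im,d=look("wrist"); cv2.imwrite("pics/w3.png",im[:,:,::-1])
E
```

```text
time: 8.98
ee_pos: [0.5124, -0.2291, 0.094]
eef_rot: [[-0.044, 0.999, -0.0], [0.999, 0.044, 0.0], [0.0, -0.0, -1.0]]
ft_force: [-0.1, -0.0, -0.9]
opening: 0.0176
grasp_force: 30.0
```

View pics/w3.png

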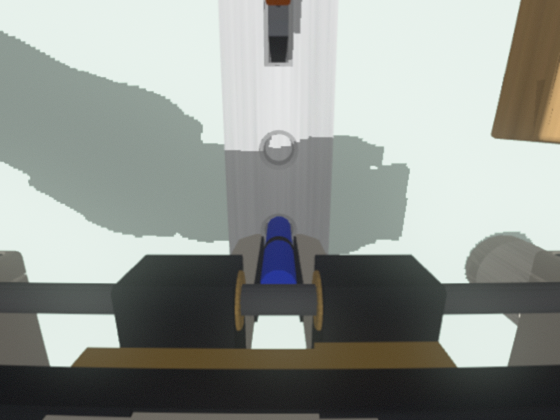

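The rod's foot is inside bore_a: the rim shows around (278,217) and there's no contact force. I'll carry on down.

```bash
python3 -m pendant '[[0,0,0.15,0,0,0,0],[0,0,0.3,0,0,0,0],[0,0,0.42,0,0,0,0],[0,0,0.5,0,0,0,0],[0,0,0.55,0,0,0,0],[0,0,0.55,0,0,0,0],[0,0,0.55,0,0,0,0]]'
```

```text
time: 9.9
ee_pos: [0.5125, -0.2292, 0.0666]
eef_rot: [[-0.044, 0.999, 0.0], [0.999, 0.044, -0.0], [-0.0, 0.0, -1.0]]
ft_force: [-0.2, 0.2, 0.3]
opening: 0.0176
grasp_force: 30.0
```

```bash
python3 -m pendant '[[0,0,0,0,0,0,50],[0,0,0,0,0,0,50],[0,0,0,0,0,0,50],[0,0,-0.3,0,0,0,50],[0,0,-1,0,0,0,50],[0,0,-2,0,0,0,50],[0,0,-3,0,0,0,50],[0,0,-3,0,0,0,50],[0,0,-3,0,0,0,50]]'; python3 plan.py .5215 .159 .216 19
python3 - <<'E'
from h import *
np.set_printoptions(precision=4,suppress=True)
for nm in("side","wrist"):
    m,im,d=look(nm); P=cloud(m,d,hue(im,110,130)); P=P[(abs(P[:,1]+.23)<.03)&(abs(P[:,0]-.51)<.03)]; q=P[P[:,2]>P[:,2].max()-.008]
    print(nm,len(P),P[:,2].min(),P[:,2].max(),q.mean(0))
E
```

```text
time: 11.02
ee_pos: [0.512, -0.2292, 0.2169]
eef_rot: [[-0.044, 0.999, 0.0], [0.999, 0.044, -0.0], [-0.0, 0.0, -1.0]]
ft_force: [0.1, 0.1, -0.1]
opening: 0.0501
grasp_force: 0.0
[7.748 0.533 0.015] [ 0.    0.   -1.65] closing 19.0
[7.748 0.533 0.015] [ 0.   -0.   16.35] closing 199.0
side 102 0.04441668857429029 0.10898456753205057 [ 0.5108 -0.2301  0.1052]
wrist 358 0.04547494251271082 0.10642813983922204 [ 0.5134 -0.2316  0.1043]
```

Blue is home, with its top at z = 0.105. On to green.

```bash
python3 -m pendant '[[1,0.1,0,0,0,-0.3,50],[2.2,0.2,0,0,0,-0.6,50],[3.4,0.25,0,0,0,-0.9,50],[4.6,0.3,0,0,0,-1.2,50],[5.8,0.4,0,0,0,-1.65,50],[7,0.5,0,0,0,-1.65,50],[7.75,0.53,0,0,0,-1.65,50],[7.75,0.53,0,0,0,-1.65,50],[7.75,0.53,0,0,0,-1.65,50],[7.75,0.53,0,0,0,-1.65,50],[7.75,0.53,0,0,0,-1.65,50],[7.75,0.53,0,0,0,-1.65,50]]'; python3 plan.py .5225 .159 .067 19;python3 - <<'E'
from h import *
np.set_printoptions(precision=4,suppress=True)
for nm in("side","wrist"):
    m,im,d=look(nm); P=cloud(m,d,hue(im,50,70)); P=P[(abs(P[:,1]-.16)<.03)&(abs(P[:,0]-.52)<.03)]; q=P[P[:,2]>.1]
    print(nm,len(P),P[:,2].max(),q.mean(0))
E
```

```text
time: 12.62
ee_pos: [0.5218, 0.1584, 0.2166]
eef_rot: [[-0.325, 0.946, -0.0], [0.946, 0.325, -0.0], [-0.0, -0.0, -1.0]]
ft_force: [0.5, 0.0, 0.2]
opening: 0.0503
grasp_force: 0.0
[0.006 0.017 2.992] [-0.  0. -0.] closing 19.0
[0.006 0.017 2.992] [ 0.  0. 18.] closing 199.0
side 120 0.10890413343838114 [0.5214 0.1609 0.1051]
wrist 329 0.10634412521324675 [0.5246 0.1599 0.1044]
```

```bash
python3 -m pendant '[[0.03,0.03,1,0,0,0,50],[0.03,0.03,2,0,0,0,50],[0.03,0.03,2.6,0,0,0,50],[0.03,0.03,2.99,0,0,0,50],[0.03,0.03,2.99,0,0,0,50],[0.03,0.03,2.99,0,0,0,50],[0.03,0.03,2.99,0,0,0,50],[0.03,0.03,2.99,0,0,0,0],[0.03,0.03,2.99,0,0,0,0],[0.03,0.03,2.99,0,0,0,0],[0.03,0.03,2.99,0,0,0,0],[0.03,0.03,2.99,0,0,0,0]]'; python3 -m pendant '[[0,0,-0.4,0,0,0,0],[0,0,-1,0,0,0,0],[0,0,-2,0,0,0,0],[0,0,-3,0,0,0,0],[0,0,-3,0,0,0,0],[0,0,-3,0,0,0,0],[0,0,-3,0,0,0,0],[0,0,-3,0,0,0,0]]'; python3 plan.py .5105 -.173 .216 2.6
```

```text
time: 14.22
ee_pos: [0.5226, 0.1611, 0.0671]
eef_rot: [[-0.326, 0.945, -0.0], [0.945, 0.326, -0.0], [-0.0, -0.0, -1.0]]
ft_force: [-0.1, 0.1, 1.1]
opening: 0.0174
grasp_force: 30.0
time: 15.22
ee_pos: [0.5221, 0.161, 0.216]
eef_rot: [[-0.327, 0.945, -0.002], [0.945, 0.327, -0.0], [0.0, -0.002, -1.0]]
ft_force: [0.5, 0.2, 0.1]
opening: 0.0173
grasp_force: 30.0
[-6.237e+00 -2.402e+00  3.000e-03] [-0.01  0.    1.65] closing 2.6
[-6.237e+00 -2.402e+00  3.000e-03] [ -0.    -0.02 -16.35] closing 182.6
```

```bash
python3 -m pendant '[[-1,-0.4,0,0,0,0.2,0],[-2.1,-0.8,0,0,0,0.6,0],[-3.2,-1.25,0,0,0,1,0],[-4.3,-1.7,0,0,0,1.4,0],[-5.4,-2.1,0,0,0,1.65,0],[-6.22,-2.4,0,0,0,1.65,0],[-6.22,-2.4,0,0,0,1.65,0],[-6.22,-2.4,0,0,0,1.65,0],[-6.22,-2.4,0,0,0,1.65,0],[-6.22,-2.4,0,0,0,1.65,0],[-6.22,-2.4,0,0,0,1.65,0],[-6.22,-2.4,0,0,0,1.65,0]]'; python3 plan.py .5105 -.172 .094 2.6
python3 - <<'E'
from h import *
np.set_printoptions(precision=4,suppress=True)
m,im,d=look("wrist"); mk=hue(im,50,70); v,u=np.nonzero(mk&(np.indices(mk.shape)[1]<400)); v0=np.sort(v)[3]; uu=u[v<v0+3].mean(); print("foot edge",uu,v0,onplane(m,[[uu,v0]],.165))
E
```

```text
time: 16.73
ee_pos: [0.5107, -0.1718, 0.2171]
eef_rot: [[-0.045, 0.999, 0.0], [0.999, 0.045, -0.0], [-0.0, 0.0, -1.0]]
ft_force: [-0.4, -0.3, -0.7]
opening: 0.0172
grasp_force: 30.0
[-0.004 -0.005  2.463] [ 0.  0. -0.] closing 2.6
[-0.004 -0.005  2.463] [ 0. -0. 18.] closing 182.6
foot edge 277.93333333333334 216 [[ 0.5111 -0.1672  0.165 ]]
```

```bash
python3 -m pendant '[[0.04,0,0.6,0,0,0,0],[0.04,0,1.3,0,0,0,0],[0.04,0,1.9,0,0,0,0],[0.04,0,2.15,0,0,0,0],[0.04,0,2.15,0,0,0,0],[0.04,0,2.25,0,0,0,0],[0.04,0,2.35,0,0,0,0],[0.04,0,2.4,0,0,0,0],[0.04,0,2.46,0,0,0,0],[0.04,0,2.46,0,0,0,0]]'
```

```text
time: 18.02
ee_pos: [0.5106, -0.17, 0.094]
eef_rot: [[-0.044, 0.999, -0.0], [0.999, 0.044, 0.0], [0.0, -0.0, -1.0]]
ft_force: [0.1, -0.3, -1.4]
opening: 0.0173
grasp_force: 30.0
```

```bash
python3 -m pendant '[[0,0,0.15,0,0,0,0],[0,0,0.3,0,0,0,0],[0,0,0.42,0,0,0,0],[0,0,0.5,0,0,0,0],[0,0,0.54,0,0,0,0],[0,0,0.54,0,0,0,0],[0,0,0.54,0,0,0,0]]'
```

```text
time: 18.9
ee_pos: [0.5107, -0.1701, 0.0672]
eef_rot: [[-0.044, 0.999, 0.0], [0.999, 0.044, -0.0], [-0.0, 0.0, -1.0]]
ft_force: [-1.5, -0.2, -0.8]
opening: 0.0174
grasp_force: 30.0
```

```bash
python3 -m pendant '[[0,0,0,0,0,0,50],[0,0,0,0,0,0,50],[0,0,0,0,0,0,50],[0,0,-0.3,0,0,0,50],[0,0,-1,0,0,0,50],[0,0,-2,0,0,0,50],[0,0,-3,0,0,0,50],[0,0,-3,0,0,0,50],[0,0,-3,0,0,0,50],[0,0,-3,0,0,0,50]]'
python3 - <<'E'
from h import *
np.set_printoptions(precision=4,suppress=True)
for nm in("side","wrist"):
    m,im,d=look(nm)
    for h,c,z in(((50,70),(.511,-.172),.1),((110,130),(.512,-.232),.1),((5,18),(.505,-.088),.127)):
        P=cloud(m,d,hue(im,*h)); P=P[(abs(P[:,1]-c[1])<.03)&(abs(P[:,0]-c[0])<.03)&(P[:,2]<.15)]; q=P[P[:,2]>z]
        print(nm,h,len(P),len(q),P[:,2].max() if len(P) else 0,q.mean(0) if len(q) else 0)
E
python3 plan.py .5055 -.0885 .216 2.6
```

```text
time: 20.15
ee_pos: [0.5098, -0.1699, 0.2161]
eef_rot: [[-0.045, 0.999, -0.002], [0.999, 0.045, 0.001], [0.001, -0.002, -1.0]]
ft_force: [0.0, -0.3, -0.6]
opening: 0.0497
grasp_force: 0.0
side (50, 70) 97 25 0.1092184818809273 [ 0.5079 -0.1686  0.1056]
side (110, 130) 101 30 0.10930245006143162 [ 0.5103 -0.2311  0.1047]
side (5, 18) 128 46 0.13517386548701543 [ 0.5041 -0.0869  0.1319]
wrist (50, 70) 225 217 0.10637286351486192 [ 0.5115 -0.1715  0.1044]
wrist (110, 130) 394 218 0.10630608809427694 [ 0.5134 -0.2315  0.1043]
wrist (5, 18) 479 479 0.1334193880949659 [ 0.5069 -0.0886  0.1314]
[ 1.63  -0.018  0.002] [-0.01 -0.   -0.  ] closing 2.6
[ 1.63  -0.018  0.002] [-1.0e-02  2.0e-02  1.8e+01] closing 182.6
```

Both rods are home, 60 mm apart with equal tops. Now the tab.

```bash
python3 -m pendant '[[0.8,0,0,0,0,0,50],[1.63,0,0,0,0,0,50],[1.63,0,0,0,0,0,50],[1.63,0,0,0,0,0,50],[1.63,0,1,0,0,0,50],[1.63,0,1.8,0,0,0,50],[1.63,0,2.2,0,0,0,50],[1.63,0,2.34,0,0,0,50],[1.63,0,2.34,0,0,0,50],[1.63,0,2.34,0,0,0,50],[1.63,0,2.34,0,0,0,50]]'; python3 -m pendant '[[0,0,0,0,0,0,0],[0,0,0,0,0,0,0],[0,0,0,0,0,0,0],[0,0,0,0,0,0,0],[0,0,0,0,0,0,0],[0,0,0,0,0,0,0]]'
```

```text
time: 21.62
ee_pos: [0.5074, -0.0889, 0.1009]
eef_rot: [[-0.044, 0.999, 0.001], [0.999, 0.044, -0.0], [-0.0, 0.001, -1.0]]
ft_force: [0.4, -0.6, 0.5]
opening: 0.0498
grasp_force: 0.0
time: 22.38
ee_pos: [0.5069, -0.0886, 0.1]
eef_rot: [[-0.045, 0.999, -0.0], [0.999, 0.045, 0.0], [0.0, -0.0, -1.0]]
ft_force: [0.2, -0.0, 0.1]
opening: 0.0118
grasp_force: 30.0
```

```bash
python3 -m pendant '[[0,0,-0.2,0,0,0,0],[0,0,-0.4,0,0,0,0],[0,0,-0.7,0,0,0,0],[0,0,-1,0,0,0,0],[0,0,-1.5,0,0,0,0],[0,0,-2.2,0,0,0,0],[0,0,-3,0,0,0,0],[0,0,-3.8,0,0,0,0],[0,0,-4,0,0,0,0],[0,0,-4,0,0,0,0],[0,0,-4,0,0,0,0],[0,0,-4,0,0,0,0]]'; python3 -m pendant '[[0,0,0,-0.6,0,0,0],[0,0,0,-1.2,0,0,0],[0,0,0,-1.8,0,0,0],[0,0,0,-2.4,0,0,0],[0,0,0,-3,0,0,0],[0,0,0,-3.6,0,0,0],[0,0,0,-4.2,0,0,0],[0,0,0,-4.5,0,0,0],[0,0,0,-4.5,0,0,0],[0,0,0,-4.5,0,0,0],[0,0,0,-4.5,0,0,0],[0,0,0,-4.5,0,0,0]]'
python3 - <<'E'
from h import *
for n in("side",):
    m,im,d=look(n); cv2.imwrite("pics/end.png",im[:,:,::-1])
o=monitor.get_obs(); print(o["q"],o["joint_vel"])
E
```

```text
time: 23.88
ee_pos: [0.5064, -0.0886, 0.299]
eef_rot: [[-0.045, 0.999, -0.002], [0.999, 0.045, 0.0], [0.001, -0.002, -1.0]]
ft_force: [-0.3, 0.5, -1.3]
opening: 0.0122
grasp_force: 30.0
time: 25.38
ee_pos: [0.4987, -0.112, 0.2865]
eef_rot: [[-0.006, 0.779, 0.627], [0.998, 0.042, -0.044], [-0.061, 0.625, -0.778]]
ft_force: [0.7, -1.3, -0.9]
opening: 0.0117
grasp_force: 30.0
[  66.01822272   13.91512468  -67.03088838  140.13293807  114.21786433
   13.76995155 -104.48745505] [ -1.66180406  -0.82818884   2.47880333  -1.54234787 -29.31860052
  -1.76916074  29.38946453]
```

View pics/end.png

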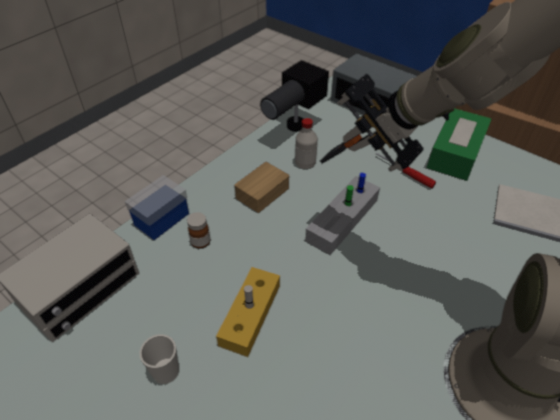

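The side view shows the holder gripped and leaning, at (340,147), clear of the block. Blue (361,181) and green (349,194) are standing in the bores. The arm is still settling, so I'll hold.

```bash
python3 -m pendant '[[0,0,0,0,0,0,0],[0,0,0,0,0,0,0],[0,0,0,0,0,0,0],[0,0,0,0,0,0,0],[0,0,0,0,0,0,0],[0,0,0,0,0,0,0],[0,0,0,0,0,0,0],[0,0,0,0,0,0,0],[0,0,0,0,0,0,0],[0,0,0,0,0,0,0]]'
python3 - <<'E'
from h import *
np.set_printoptions(precision=3,suppress=True)
o=monitor.get_obs(); print(o["q"],o["joint_vel"],o["ee_pos"])
E
```

```text
time: 26.68
ee_pos: [0.4989, -0.1125, 0.2868]
eef_rot: [[-0.005, 0.78, 0.626], [0.998, 0.043, -0.045], [-0.062, 0.625, -0.778]]
ft_force: [-0.1, 0.2, -0.7]
opening: 0.0117
grasp_force: 30.0
[  65.866   13.771  -66.856  139.946  112.576   13.704 -102.927] [-0.002 -0.025  0.044 -0.073  0.012 -0.051  0.009] [ 0.499 -0.112  0.287]
```

Run:
```python
from h import *
np.set_printoptions(precision=3,suppress=True)
o=monitor.get_obs(); R=o["eef_rot"]
for n in("side","top","wrist"):
    m,im,d=look(n); C=cloud(m,d,np.ones(d.shape,bool)); T=(C-o["ee_pos"])@R
    s=(abs(T[:,1])<.02)&(abs(T[:,0])<.03)&(T[:,2]>.008)&(T[:,2]<.1); q=C[s]
    if len(q)>30:
        l=T[s]; w=np.linalg.svd(q-q.mean(0),full_matrices=False)[2]; print(n,len(q),"long axis",w[0],"normal",w[2],np.degrees(np.arccos(abs(w[2,2]))),"tool extents",l.min(0),l.max(0))
    for h,nm in(((50,70),"green"),((110,130),"blue")):
        P=cloud(m,d,hue(im,*h)); P=P[(abs(P[:,1]+.2)<.06)&(abs(P[:,0]-.51)<.03)&(P[:,2]<.15)]
        if len(P)>5: print(n,nm,len(P),np.percentile(P[:,2],95))
```

```text
side 174 long axis [ 0.631 -0.345 -0.695] normal [-0.766 -0.138 -0.628] 51.133555891383665 tool extents [-0.027 -0.005  0.008] [0.029 0.006 0.085]
side green 91 0.10710700210902288
side blue 101 0.10621612274399296
top 307 long axis [-0.015 -0.996  0.09 ] normal [-0.774 -0.046 -0.631] 50.84635663760467 tool extents [-0.027 -0.005  0.026] [0.026 0.006 0.085]
top blue 64 0.10859820720949505
wrist 311 long axis [-0.627  0.046  0.778] normal [ 0.001  0.998 -0.058] 86.68358718884954 tool extents [ 0.025 -0.005  0.008] [0.026 0.005 0.084]
wrist green 229 0.10549097857751007
```

The two views that see the broad face agree: the holder leans about 39°, its face normal is about 51° from vertical, the tab is at about 0.30 m, and it's steady. All of this is inside the limits, so I'm handing in.

```bash
python3 -c "
from rig import workorder
print(workorder.finish_job())"
```

```text
the job is handed in; nothing more can be done
None
```

I handed the job in, with no verdict shown: both rods measured home and released, and the film holder is held steady at about 39° (not the full 45°, where the arm ran short of reach; allowed 30–60°), its tab about 0.30 m above the bench.

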